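Open the solvent cabinet by its lift lever

TASK

Open the small yellow solvent cabinet on the bench. Ease its steel lift lever up until you feel the hidden pawl come free: how far that takes varies, and a stop follows just beyond, so do not force the lever against the stop, nor pull hard on the door while the pawl still holds it. Keeping the lever up, swing the door out without flinging it and leave it standing open by at least 70 degrees, the lever let go and dropped back to rest, and the spray can, tin and brush round the cabinet where they were.

Things in the scene. Friction and masses are not known exactly. Their poses are not given: they have to be found in the camera images.
- cabinet: yellow steel solvent cabinet fixed to the bench, 140 deep x 200 wide x 190 mm high; origin at the centre of its underside, z up, its front looks along its -x. The door covers the whole front, 16 mm thick, its outer face 86 mm in front of the origin. Dye bottles stand inside. The strike with the pawl's keeper and stop is inside, out of sight, its height differs from cabinet to cabinet
- door (a joint): door angle in rad: 0 shut, grows as the door swings out (counter-clockwise seen from above), ends at 1.7. Latched, it has about 0.04 rad of free play. Its hinge is stiff enough (about 1 N at the lever) to stay where left; the door weighs 0.8 kg
- door_hinge (a point): point on the door's upright hinge axis, at the right front edge of the cabinet (83 mm in front of its origin, 100 mm to its right), at the height of the lever's pivot, 143 mm above the bench; its axes turn with the door
- lever (a joint): lift lever's angle in rad: 0 at rest (drooping 0.35 below level), grows as it is lifted; let go, it drops to 0. Its spring takes 4 to 6.5 N at the grip. The pawl comes free at a hidden angle between 0.22 and 0.56; a rigid stop follows 0.07 to 0.11 rad (4 to 5 mm at the grip) later. Pinched from its sides, it turns and creeps between the fingers, which adds to the force
- lever_grip (a point): where to take the bright steel lift lever: centre of its section, 50 mm from its pivot, 36 mm out from the door's face, 165 mm from the door's hinge axis. Lever: 36 mm wide along the door (y of this point, parallel to its pivot), 13 mm thick, sticks out 54 mm from the door; at rest the grip is 126 mm above the bench. The pivot is 47 mm towards the door and 17 mm above this point, at rest
- pawl: steel pawl, solid with the lever and hidden behind the door; origin on the lever's pivot. It hooks behind a keeper bar inside the cabinet and sinks as the lever rises; its stop is a ledge under it. Light sheet metal: neither may be loaded with more than 15 N. It clears the keeper once the door has swung 0.2 rad; until then the lever must stay up
- spray_can: loose black-and-white aerosol can, 45 mm across, 128 mm high, standing at the left of the cabinet; origin at the centre of its underside
- tin: loose blue polish tin, 67 mm across, 22 mm high, close to the right side of the cabinet, outside the door's swing; origin at the centre of its underside
- brush: loose dark horsehair brush with wooden back, 142 x 45 x 49 mm, lying in front and left of the cabinet, outside the door's swing; origin at the centre of its underside

How it is judged:
By the outcome, as a careful person would: the job done as asked, in the order asked, and still so for the second after the job is handed in, with the robot touching nothing.
It also fails if it takes over 64 s, if anything falls off the work surface, if the arm or the gripper's body presses on something with over 40 N, if the wrist force passes 120 N, or if a joint passes its speed limit or range.

ROBOT

A 7-joint arm with a two-finger parallel gripper is mounted at the origin on a cart in front of the work surface, level with it; the furniture and walls round the work are solid. World frame = base frame: x ahead of the robot, y to its left, z up, the work surface at z = 0. Lengths are in m, angles in rad, forces in N, time in s.
With the tool pointing down it reaches from about 0.4 to 0.875 m from the base axis. Payload 4.4 kg.
Tool frame: the origin (TCP) lies at the very end of the fingers, on their centre line; the grasp point (between the pads) lies 19 mm behind it (env.grip_point_offset is the distance from the TCP to the grasp point, in m); z points along the fingers, y is the line along which they close (so a half turn about z gives the same grasp; the last joint's range is limited). The gripper opens to 85 mm and grips with 20 to 120 N. Pads are 22 mm wide; open, the fingers measure 114 mm over their backs; the gripper's body (76 mm by 85 mm) begins 54 mm behind the grasp point. The pads swing forward as they close: fully open they stand 13 mm farther back than shut.
Start: joints at [-1.271, 0.628, 0.038, 1.517, -0.027, 0.996, -0.02], TCP at [0.232, 0.607, 0.231] pointing down, gripper open.
Joint ranges: [-3.06, 3.06], [-0.37, 2.12], [-1.25, 1.32], [0.18, 2.47], [-1.1, 4.24], [0.23, 1.98], [-2.94, 2.94]. Speed limits (rad/s): [2.57, 2.57, 3.14, 3.14, 3.14, 3.14, 3.14].

INTERFACE

Orientations are given as a unit quaternion [x, y, z, w].
In Python, from plant import env gives the robot as it stands. The module is installed in compiled form; this text tells all that it offers.
- The arm moves only by the tool carry_out, never from a script. Its argument "motion" is one flat list of numbers, 7 for each row, row after row: the turn, a rotation vector about the tool's x, y, z in degrees, then the shift along the tool's x, y, z in mm, then the opening, from 0 (shut) to 1 (fully open). A call has 1 to 5 rows; each row is the pose to reach, as a shift and turn from the pose commanded when the call began, along the tool's axes at that moment; what a row does not reach only later rows make up. A row lasts 1/10 s, in which the tool goes at most 50 mm and 8.59 degrees, less where a joint would pass 70% of its speed; a pose out of reach is approached as far as the arm can. A call with a gripper value outside its range is refused whole. The fingers move at their own pace and stop on an object; "newtons" is the grip in N (left out, the last holds). Time passes only in rows, so rows that repeat a pose let the fingers close. It gives the time, the measured TCP pose, the force, the opening and the grip force at its end, in the units of the state.
- env.read_state(): the state, without advancing time (a new reading comes with each control period).
- env.capture(name): name is "scene" or "top" or "wrist"; returns the picture (384x512x3 uint8, blue, green, red); there is no depth.
- env.get_calibration(name): a dict with "K" (3x3 intrinsics, pixels), "world_to_cam" (4x4, takes a point from world to camera coordinates). Camera axes: x right, y up, looking along -z (the intrinsics and any distortion apply to the point x, -y, -z); pixel columns grow to the right and rows downward; lengths in m; the calibration is good to about 2 mm. A picture is of the moment at which its call begins: read the wrist's pose just before it. get_calibration takes no time and is no camera call; for the wrist camera it gives the pose at the moment of the call.
- env.sign_off(): hands the job in; it is judged then, once.
Trained networks look in the newest picture that a camera, given by its name, has taken for a name from the list of things; names that differ only in an ending like _2 or _b are one class to them, and where a whole thing is asked for, a point or a joint stands for the part that bears it (a point fixed in the world has none). Each returns a list of dicts, best first, with "score" (0 to 1); they miss things now and then, are a little off and sometimes report something else, mostly with a low value. They report only what shows in the picture. A call takes as long as a camera call.
- env.find_in(camera, target): "xyz" ([x, y, z] in m, in world coordinates, good to about 4 mm: the middle of the surface that is visible of it).
- env.place_of(camera, target): "xyz" ([x, y, z] in m, in world coordinates, good to about 4 mm: a listed point, or the origin of a listed thing).
The state is a dict: "time": time; "joints": joint angles; "joint_velocities": joint speeds; "effort": joint torques, N m; "ee_pos": TCP position; "tool_rot": TCP orientation; "force": force on the tool from outside, world axes, zero at the start; "wrist_torque": the same for the moment, N m; "gripper_width": opening from 0.0 (shut) to 1.0 (fully open); "grasp_force": force on a finger pad.
Only numpy, scipy, OpenCV 4.12 (cv2) and the standard library are available. Lean on these libraries where they do the work, as an engineer would, in place of code of your own. Each camera call takes 0.05 s, during which the arm holds its last target. There are 200 camera calls.

## Working session

There is one attempt and no reset: what is moved stays moved. The work goes in short steps, Python scripts to look and compute and a tool call to move; the robot and the scene stay as the last step left them, time stands still between calls to the robot, and variables do not carry over. Pictures are saved under pics/ and viewed, at most 10 in all, crops included, and the job is handed in when it is done.

Besides the shell and the picture viewer there is one more tool, called after "Call:" as a command line: name --argument value ..., lists and objects as JSON in quotes. carry_out: Moves the arm, as the interface text tells. Its arguments: {"type":"object","properties":{"motion":{"type":"array","items":{"type":"number"}},"newtons":{"type":"number"}},"required":["motion"]}

```bash
mkdir -p pics; python3 - <<'E'
from plant import env
import cv2,numpy as np
s=env.read_state();print({k:np.round(v,3).tolist() for k,v in s.items()})
for c in("scene","top"):
    cv2.imwrite(f"pics/{c}0.png",env.capture(c))
    for t in("cabinet","door_hinge","lever_grip","spray_can","tin","brush"):
        print(c,t,[(np.round(d["xyz"],3).tolist(),round(d["score"],2)) for d in env.place_of(c,t)[:2]])
E
```

```text
{'time': 0.0, 'joints': [-1.271, 0.629, 0.038, 1.518, -0.027, 0.996, -0.02], 'joint_velocities': [-0.001, 0.002, 0.0, 0.002, 0.0, -0.0, 0.0], 'effort': [-0.0, -56.34, 1.227, -19.344, 0.011, 0.011, -0.0], 'ee_pos': [0.232, 0.606, 0.23], 'tool_rot': [0.182, 0.983, -0.001, -0.0], 'force': [-0.298, -0.255, -0.567], 'wrist_torque': [0.052, 0.033, -0.02], 'grasp_force': 0.0, 'gripper_width': 0.999}
scene cabinet [([0.66, -0.238, -0.0], 0.75)]
scene door_hinge [([0.563, -0.323, 0.144], 0.74), ([0.689, -0.024, -0.001], 0.74)]
scene lever_grip [([0.554, -0.156, 0.124], 0.81)]
scene spray_can [([0.688, -0.025, 0.001], 0.66)]
scene tin []
scene brush [([0.444, 0.039, 0.002], 0.97)]
top cabinet []
top door_hinge [([0.565, -0.325, 0.136], 0.92)]
top lever_grip [([0.553, -0.155, 0.128], 0.82)]
top spray_can [([0.687, -0.026, 0.001], 0.75)]
top tin [([0.586, -0.402, -0.002], 0.64)]
top brush [([0.444, 0.048, -0.0], 0.57)]
```

View pics/scene0.png

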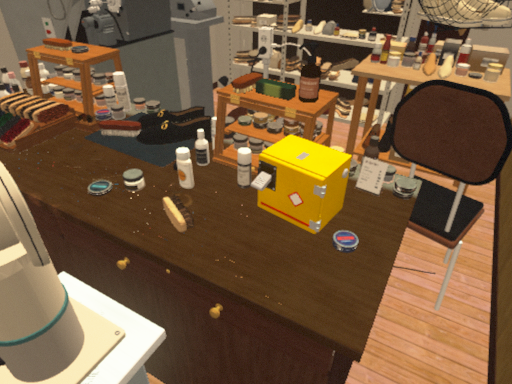

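View pics/top0.png

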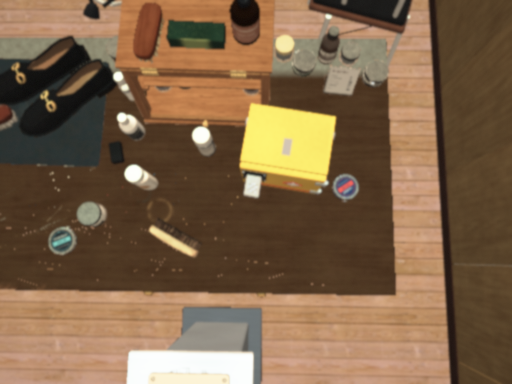

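The scene picture shows the lever at the cabinet's front left (262,181), the can (244,165), the brush (178,213) and the tin (345,240). The top picture agrees: lever (253,186), cabinet yawed about -9°. The reported heights and sizes fit the given ones. Next I plan the approach.

```bash
cat > h.py <<'E'
import numpy as np
from scipy.spatial.transform import Rotation as R, Slerp
from plant import env
TH=np.radians(-9.5); G=np.array([.5535,-.1555,.126]); OFF=env.grip_point_offset
HINGE=np.array([.564,-.324,.143])
def tool(tilt,yaw=0):
    """tool rotation: y = -cabinet y, z tilted by tilt deg from down towards the door"""
    t=np.radians(tilt);a=TH+yaw
    cx=np.array([np.cos(a),np.sin(a),0]);y=np.array([np.sin(a),-np.cos(a),0])
    z=cx*np.sin(t)-np.array([0,0,np.cos(t)])
    return R.from_matrix(np.c_[np.cross(y,z),y,z])
def tcp(grip,rot,back=0): return np.asarray(grip)+rot.apply([0,0,OFF-back])
def pose():
    s=env.read_state(); return np.array(s["ee_pos"]),R.from_quat(s["tool_rot"])
def rel(p,r,frm=None):
    p0,r0=frm or pose()
    return np.r_[np.degrees((r0.inv()*r).as_rotvec()),r0.inv().apply(p-p0)*1e3]
def show(tag,v): print(tag,np.round(v,1).tolist())
E
python3 - <<'E'
from h import *
p0,r0=pose()
rt=tool(30); pt=tcp(G,rt,.09)
down=tool(0)
# staged: arc about the base at z .27, yawing evenly by the negative way
a0=np.arctan2(p0[1],p0[0]);a1=np.arctan2(pt[1],pt[0])
print(pt,np.degrees([a0,a1]))
yawtot=-168.5
N=20; prev=(p0,r0)
for k in range(1,N+1):
    f=k/N;a=a0+f*(a1-a0);rad=np.hypot(*p0[:2])*(1-f)+np.hypot(*pt[:2])*f
    p=np.array([rad*np.cos(a),rad*np.sin(a),.28]); r=R.from_euler('z',yawtot*f,degrees=True)*r0
    show(k,rel(p,r,prev))
    if k%5==0: prev=(p,r)
print((prev[1].inv()*down).magnitude())
E
```

```text
[ 0.51833892 -0.14961605  0.18774761] [ 69.03967263 -16.10053178]
1 [-0.0, -0.0, 8.4, -47.8, -7.3, -48.7]
2 [-0.0, -0.0, 16.8, -94.6, -18.1, -48.7]
3 [-0.0, -0.0, 25.3, -140.0, -32.2, -48.7]
4 [-0.0, -0.0, 33.7, -183.9, -49.6, -48.7]
5 [-0.0, -0.0, 42.1, -225.9, -70.1, -48.7]
6 [-0.0, -0.0, 8.4, -45.4, 9.5, -0.0]
7 [-0.0, -0.0, 16.8, -90.9, 15.6, -0.0]
8 [-0.0, -0.0, 25.3, -136.4, 18.2, -0.0]
9 [-0.0, -0.0, 33.7, -181.5, 17.3, -0.0]
10 [-0.0, -0.0, 42.1, -226.0, 13.1, -0.0]
11 [-0.0, -0.0, 8.4, -37.4, 23.7, -0.0]
12 [-0.0, -0.0, 16.8, -76.2, 44.4, -0.0]
13 [-0.0, -0.0, 25.3, -116.0, 61.9, -0.0]
14 [-0.0, -0.0, 33.7, -156.6, 76.3, -0.0]
15 [-0.0, -0.0, 42.1, -197.8, 87.4, -0.0]
16 [-0.0, -0.0, 8.4, -25.5, 33.7, 0.0]
17 [-0.0, -0.0, 16.8, -53.2, 65.1, 0.0]
18 [-0.0, -0.0, 25.3, -82.9, 94.0, 0.0]
19 [-0.0, -0.0, 33.7, -114.4, 120.4, 0.0]
20 [-0.0, -0.0, 42.1, -147.5, 144.0, -0.0]
0.0006437748971624361
```

Call:
carry_out --motion '[0, 0, 8, -40, -7, -10, 0.7, 0, 0, 17, -85, -17, -20, 0.7, 0, 0, 25, -130, -30, -30, 0.7, 0, 0, 34, -175, -48, -40, 0.7, 0, 0, 42, -220, -70, -50, 0.7]'

```text
time: 1.2
ee_pos: [0.4136, 0.4627, 0.2816]
tool_rot: [0.525, 0.851, 0.0, 0.0]
force: [1.0, 0.8, -0.4]
gripper_width: 0.702
grasp_force: 0.0
```

Call:
carry_out --motion '[0, 0, 8, -45, 9, 0, 0.7, 0, 0, 17, -90, 15, 0, 0.7, 0, 0, 25, -136, 18, 0, 0.7, 0, 0, 34, -181, 17, 0, 0.7, 0, 0, 42, -226, 13, 0, 0.7]'

```text
time: 1.7
ee_pos: [0.5274, 0.2668, 0.2813]
tool_rot: [0.795, 0.607, 0.0, 0.0]
force: [0.4, 0.8, 0.1]
gripper_width: 0.696
grasp_force: 0.0
```

Call:
carry_out --motion '[0, 0, 8, -37, 24, 0, 0.7, 0, 0, 17, -76, 44, 0, 0.7, 0, 0, 25, -116, 62, 0, 0.7, 0, 0, 34, -157, 76, 0, 0.7, 0, 0, 42, -198, 87, 0, 0.7]'

```text
time: 2.2
ee_pos: [0.5598, 0.0528, 0.2813]
tool_rot: [0.96, 0.281, 0.0, 0.0]
force: [0.8, -0.2, -1.4]
gripper_width: 0.701
grasp_force: 0.0
```

```bash
python3 - <<'E'
from h import *
show("down",rel(np.array([.47,-.145,.28]),tool(0)))
d=(np.array([.47,-.145,.28]),tool(0))
for t in(10,20,30,40): show(t,rel(tcp(G,tool(t),.09),tool(t),d))
E
```

```text
down [0.0, -0.1, 42.2, -182.4, 118.0, 1.2]
10 [0.0, 10.0, 0.0, 71.7, -3.4, 83.8]
20 [0.0, 20.0, 0.0, 59.7, -3.4, 87.0]
30 [-0.0, 30.0, 0.0, 48.4, -3.4, 92.3]
40 [0.0, 40.0, 0.0, 38.3, -3.4, 99.4]
```

Call:
carry_out --motion '[0, 0, 8, -36, 23, 0, 0.7, 0, 0, 17, -73, 47, 0, 0.7, 0, 0, 25, -109, 70, 0, 0.7, 0, 0, 34, -146, 94, 0, 0.7, 0, 0, 42, -182, 118, 0, 0.7]'

```text
time: 2.7
ee_pos: [0.4704, -0.1448, 0.2814]
tool_rot: [0.997, -0.081, 0.0, -0.0]
force: [0.9, -0.2, -0.6]
gripper_width: 0.703
grasp_force: 0.0
```

Call:
carry_out --motion '[0, 8, 0, 8, 0, 6, 0.7, 0, 16, 0, 15, 0, 12, 0.7, 0, 24, 0, 22, 0, 18, 0.7, 0, 32, 0, 30, 0, 24, 0.7, 0, 40, 0, 38, 0, 30, 0.7]'

```text
time: 3.2
ee_pos: [0.5119, -0.1547, 0.2964]
tool_rot: [0.956, -0.069, 0.285, 0.015]
force: [5.0, -13.7, 2.0]
gripper_width: 0.703
grasp_force: 0.0
```

```bash
python3 - <<'E'
from h import *
import cv2
s=env.read_state();print(np.round(s["joints"],2))
print(np.round(tool(40).as_quat(),3))
cv2.imwrite("pics/w1.png",env.capture("wrist"))
for t in("lever_grip","door_hinge","cabinet"):
    print(t,[(np.round(d["xyz"],4).tolist(),round(d["score"],2)) for d in env.place_of("wrist",t)[:2]])
E
```

```text
[-0.06  0.2   0.44  2.28 -1.1   0.23 -0.34]
[ 0.936 -0.078  0.341  0.028]
lever_grip [([0.5533, -0.1576, 0.1279], 0.71)]
door_hinge [([0.5631, -0.3277, 0.1458], 0.9)]
cabinet []
```

View pics/w1.png

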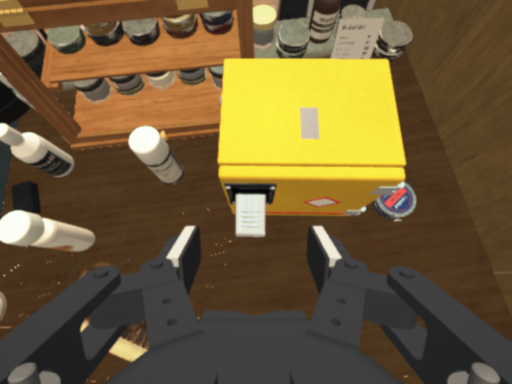

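The wrist picture shows the lever at (251,214), square to the view, with the fingers straddling its column. It agrees with the networks. Tilt is limited to about 33°, so I use 25°.

```bash
sed -i 's/-9.5/-9.8/; s/^TH=\(.*\)G=.*OFF/TH=\1G=np.array([.5535,-.157,.1265]); OFF/; s/^HINGE.*/HINGE=G+R.from_euler("z",TH).apply([.039,-.160,.0165])/' h.py; python3 - <<'E'
from h import *
# commanded pose = held (d, tilt 40) as far as reached: use the measured one
print(HINGE,pose()[0])
show("pre",rel(tcp(G,tool(25),.07),tool(25)))
show("grasp from pre",rel(tcp(G,tool(25),-.004),tool(25),(tcp(G,tool(25),.07),tool(25))))
E
```

```text
[ 0.56469739 -0.32130343  0.143     ] [ 0.51462102 -0.15752595  0.29893278]
pre [-1.2, -8.5, 0.7, -55.7, -5.1, 114.3]
grasp from pre [0.0, 0.0, 0.0, 0.0, 0.0, 74.0]
```

Call:
carry_out --motion '[-0.5, -4, 0.3, -20, -2, 25, 0.7, -1, -8.5, 0.7, -40, -4, 55, 0.7, -1, -8.5, 0.7, -56, -5, 85, 0.7, -1, -8.5, 0.7, -56, -5, 114, 0.7, -1, -8.5, 0.7, -56, -5, 114, 0.7]'

```text
time: 3.9
ee_pos: [0.5402, -0.1553, 0.1876]
tool_rot: [0.977, -0.081, 0.199, 0.013]
force: [0.3, 1.2, 0.1]
gripper_width: 0.703
grasp_force: 0.0
```

```bash
python3 - <<'E'
from h import *
import cv2
s=env.read_state();print(np.round(s["joints"],2),s["ee_pos"],s["force"])
show("grasp",rel(tcp(G,tool(25),-.004),tool(25)))
cv2.imwrite("pics/w2.png",env.capture("wrist"))
for t in("lever_grip","door_hinge"):
  for c in("wrist","scene"):
    if c=="scene" and t=="lever_grip": env.capture(c)
    print(t,[(np.round(d["xyz"],4).tolist(),round(d["score"],2)) for d in env.place_of(c,t)[:2]])
E
```

```text
[ 0.    0.46  0.35  2.19 -1.1   0.23 -0.4 ] [ 0.54017895 -0.15534422  0.18760334] [0.3467077  1.20824797 0.14547106]
grasp [-0.5, 2.0, 0.2, -10.7, 0.0, 84.2]
lever_grip [([0.5486, -0.1576, 0.1261], 0.67)]
lever_grip [([0.5551, -0.1537, 0.1249], 0.79)]
door_hinge [([0.5655, -0.3271, 0.1425], 0.93)]
door_hinge [([0.5626, -0.3255, 0.1422], 0.74)]
```

View pics/w2.png

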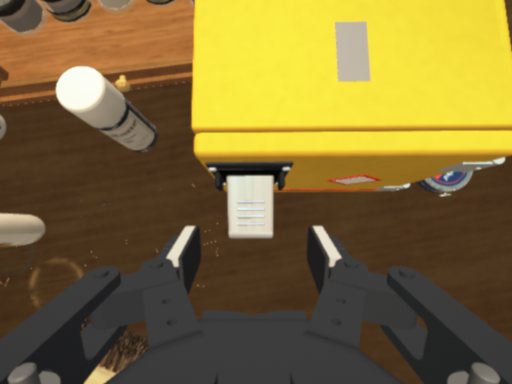

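```bash
python3 - <<'E'
from h import *
show("grasp",rel(tcp(G,tool(23),-.003),tool(23)))
E
```

```text
grasp [-0.5, -0.2, 0.1, -11.4, -0.7, 87.0]
```

Call:
carry_out --motion '[0, 0, 0, -11, 0, 15, 0.7, 0, 0, 0, -11, 0, 35, 0.7, 0, 0, 0, -11, -0.5, 60, 0.7, 0, 0, 0, -11, -0.5, 87, 0.7, 0, 0, 0, -11, -0.5, 87, 0.7]'

```text
time: 4.7
ee_pos: [0.5784, -0.1655, 0.1303]
tool_rot: [0.981, -0.081, 0.174, 0.007]
force: [-0.7, 0.9, 0.3]
gripper_width: 0.701
grasp_force: 0.0
```

```bash
python3 - <<'E'
from h import *
import cv2
s=env.read_state();print(np.round(s["joints"],2),s["ee_pos"],s["tool_rot"],s["force"])
show("err",rel(tcp(G,tool(23),-.003),tool(23)))
cv2.imwrite("pics/w3.png",env.capture("wrist"))
E
```

```text
[ 0.07  0.61  0.28  2.09 -1.1   0.23 -0.41] [ 0.57836934 -0.16550071  0.1303185 ] [ 0.98139845 -0.08079636  0.17400689  0.00711555] [-0.69561746  0.85568557  0.3017133 ]
err [-0.9, 3.0, 0.2, -24.6, -4.0, 16.4]
```

View pics/w3.png

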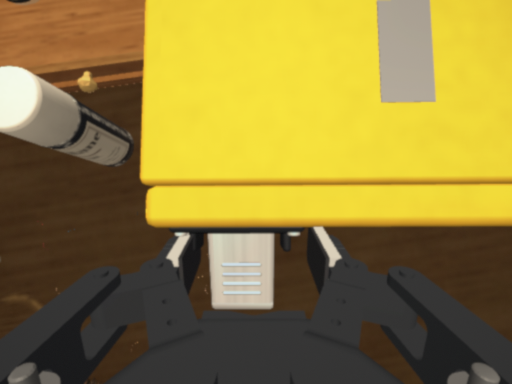

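```bash
python3 - <<'E'
from h import *
for t in(14,16): show(t,rel(tcp(G,tool(t),-.003),tool(t)))
E
```

```text
14 [-0.9, -6.1, 0.2, -27.4, -4.1, 17.5]
16 [-0.9, -4.1, 0.2, -26.6, -4.1, 17.5]
```

Call:
carry_out --motion '[-0.5, -3, 0, -14, -2, 0, 0.7, -1, -5, 0, -27, -4, 4, 0.7, -1, -5, 0, -27, -4, 12, 0.7, -1, -5, 0, -27, -4, 17.5, 0.7, -1, -5, 0, -27, -4, 17.5, 0.7]'

```text
time: 5.25
ee_pos: [0.5594, -0.158, 0.1064]
tool_rot: [0.988, -0.083, 0.132, 0.012]
force: [-1.2, -1.0, 0.2]
gripper_width: 0.7
grasp_force: 0.0
```

```bash
python3 - <<'E'
from h import *
import cv2
s=env.read_state();print(np.round(s["joints"],2),s["ee_pos"],s["tool_rot"],s["force"])
for t in (12,15):show("err",rel(tcp(G,tool(t),-.003),tool(t)))
E
```

```text
[-0.02  0.66  0.39  2.08 -1.02  0.3  -0.52] [ 0.55942646 -0.1580441   0.10638755] [ 0.98775458 -0.08300744  0.13155773  0.0119674 ] [-1.17882223 -1.04108916  0.15230781]
err [0.1, -3.2, 0.2, -1.7, -0.0, 0.7]
err [0.1, -0.2, 0.2, -0.6, -0.0, 0.7]
```

Call:
carry_out --motion '[0, 0, 0, -0.5, 0, 0.5, 0.3, 0, 0, 0, -0.5, 0, 0.5, 0.3, 0, 0, 0, -0.5, 0, 0.5, 0.3, 0, 0, 0, -0.5, 0, 0.5, 0.3, 0, 0, 0, -0.5, 0, 0.5, 0.3]' --newtons 35

```text
time: 5.75
ee_pos: [0.5592, -0.1558, 0.1064]
tool_rot: [0.988, -0.082, 0.131, 0.01]
force: [-1.5, 5.4, 5.5]
gripper_width: 0.415
grasp_force: 35.6
```

```bash
python3 - <<'E'
from h import *
import cv2
s=env.read_state();print(s["ee_pos"],s["force"],s["wrist_torque"],s["gripper_width"],s["grasp_force"])
cv2.imwrite("pics/w4.png",env.capture("wrist")[150:])
# lever/door path: rows in tool frame, phi lever, psi door, tool pitches half of phi
piv=G+R.from_euler("z",TH).apply([.047,0,.017])
def at(phi,psi,k=.5):
    rz=R.from_euler("z",TH)
    ry=R.from_rotvec([0,phi,0])          # +y cabinet axis: lifts the -x side
    g=piv+rz.apply(ry.apply([-.047,0,-.017]))
    q=R.from_euler("z",psi); g=HINGE+q.apply(g-HINGE)
    r=tool(15-np.degrees(phi)*k,psi); return tcp(g,r,-.003),r
b=at(0,0)
for psi in(0,.03):
  for phi in np.arange(0,.66,.06): show((round(phi,2),psi),rel(*at(phi,psi),b))
E
```

```text
[ 0.55921171 -0.15577265  0.10641884] [-1.52211349  5.38806621  5.46885931] [1.16914984 0.25292582 0.25053763] 0.4148628974529363 35.55812358856201
(np.float64(0.0), 0) [0.0, 0.0, 0.0, 0.0, 0.0, 0.0]
(np.float64(0.06), 0) [-0.0, -1.7, 0.0, -0.8, 0.0, -3.0]
(np.float64(0.12), 0) [-0.0, -3.4, 0.0, -1.5, 0.0, -6.0]
(np.float64(0.18), 0) [-0.0, -5.2, 0.0, -1.9, 0.0, -9.1]
(np.float64(0.24), 0) [-0.0, -6.9, 0.0, -2.2, -0.0, -12.1]
(np.float64(0.3), 0) [0.0, -8.6, 0.0, -2.3, -0.0, -15.2]
(np.float64(0.36), 0) [-0.0, -10.3, 0.0, -2.2, 0.0, -18.2]
(np.float64(0.42), 0) [-0.0, -12.0, 0.0, -1.9, -0.0, -21.2]
(np.float64(0.48), 0) [0.0, -13.8, 0.0, -1.5, 0.0, -24.1]
(np.float64(0.54), 0) [0.0, -15.5, 0.0, -0.9, -0.0, -27.0]
(np.float64(0.6), 0) [-0.0, -17.2, 0.0, -0.1, 0.0, -29.8]
(np.float64(0.66), 0) [0.0, -18.9, 0.0, 0.8, -0.0, -32.6]
(np.float64(0.0), 0.03) [0.4, 0.0, -1.7, -4.6, 1.1, -1.2]
(np.float64(0.06), 0.03) [0.4, -1.7, -1.7, -5.4, 1.1, -4.2]
(np.float64(0.12), 0.03) [0.4, -3.4, -1.7, -6.1, 1.2, -7.3]
(np.float64(0.18), 0.03) [0.4, -5.2, -1.7, -6.5, 1.2, -10.3]
(np.float64(0.24), 0.03) [0.3, -6.9, -1.7, -6.8, 1.2, -13.4]
(np.float64(0.3), 0.03) [0.3, -8.6, -1.7, -6.9, 1.3, -16.4]
(np.float64(0.36), 0.03) [0.3, -10.3, -1.7, -6.8, 1.3, -19.4]
(np.float64(0.42), 0.03) [0.3, -12.0, -1.7, -6.5, 1.3, -22.4]
(np.float64(0.48), 0.03) [0.2, -13.7, -1.7, -6.1, 1.3, -25.3]
(np.float64(0.54), 0.03) [0.2, -15.5, -1.7, -5.5, 1.3, -28.2]
(np.float64(0.6), 0.03) [0.2, -17.2, -1.7, -4.7, 1.3, -31.1]
(np.float64(0.66), 0.03) [0.2, -18.9, -1.7, -3.8, 1.3, -33.8]
```

View pics/w4.png

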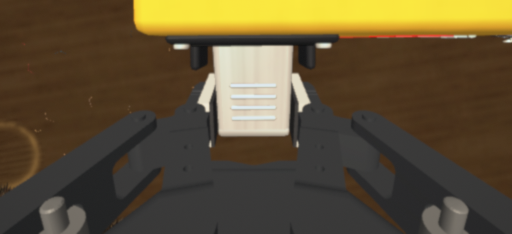

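Call:
carry_out --motion '[0, -1, 0, -0.4, -1, -2, 0.3, 0, -2, 0, -0.8, -2, -4, 0.3, 0, -3, 0, -1.2, -2.5, -5.5, 0.3, 0, -4, 0, -1.6, -2.5, -7, 0.3, 0, -4, 0, -1.6, -2.5, -7, 0.3]'

```text
time: 6.3
ee_pos: [0.5556, -0.1552, 0.1112]
tool_rot: [0.992, -0.082, 0.096, 0.01]
force: [2.8, -0.9, -10.2]
gripper_width: 0.411
grasp_force: 36.3
```

Call:
carry_out --motion '[0, -1, 0, -1, 0, -2, 0.3, 0, -1, -1, -3, 0.5, -2.5, 0.3, 0, -1, -1.7, -5, 1, -3, 0.3, 0, -1, -1.7, -6, 1.2, -3, 0.3, 0, -1, -1.7, -6, 1.2, -3, 0.3]'

```text
time: 6.8
ee_pos: [0.5493, -0.1555, 0.1141]
tool_rot: [0.994, -0.069, 0.088, 0.01]
force: [2.4, -3.1, -11.4]
gripper_width: 0.41
grasp_force: 36.4
```

Call:
carry_out --motion '[0, -0.5, -0.3, -1, 0.3, -1, 0.3, 0, -0.5, -0.5, -2, 0.5, -1, 0.3, 0, -0.5, -0.5, -2, 0.5, -1, 0.3]'

```text
time: 7.1
ee_pos: [0.5489, -0.1556, 0.1153]
tool_rot: [0.994, -0.064, 0.085, 0.011]
force: [5.4, -2.7, -12.0]
gripper_width: 0.413
grasp_force: 36.5
```

```bash
cat > st.py <<'E'
from h import *
s=env.read_state();rz=R.from_euler("z",TH).inv()
p,r=pose();g=p-r.apply([0,0,OFF+.003])
z=rz.apply(r.apply([0,0,1]));
d=rz.apply(g-G)*1e3
print("grip in cabinet axes mm",np.round(d,1),"F",np.round(rz.apply(s["force"]),1),"tilt",round(np.degrees(np.arctan2(z[0],-z[2])),1),"t",round(s["time"],2),"lever~",round(float(np.arcsin(np.clip((d[2]-17)/50,-1,1))+.35),3), "T",np.round(s["wrist_torque"],2))
E
python3 st.py
```

```text
grip in cabinet axes mm [-8.5  0.7 10.2] F [  5.8  -1.7 -12. ] tilt 9.8 t 7.1 lever~ 0.213 T [-0.36 -0.26  0.03]
```

Call:
carry_out --motion '[0, -0.8, 0, -0.1, 0, -1.5, 0.3, 0, -0.8, 0, -0.1, 0, -1.5, 0.3, 0, -0.8, 0, -0.1, 0, -1.5, 0.3]'

```text
time: 7.4
ee_pos: [0.5487, -0.1554, 0.1168]
tool_rot: [0.995, -0.064, 0.078, 0.01]
force: [5.6, -3.0, -12.2]
gripper_width: 0.415
grasp_force: 37.2
```

Call:
carry_out --motion '[0, -0.8, 0, -0.1, 0, -1.5, 0.3, 0, -0.8, 0, -0.1, 0, -1.5, 0.3, 0, -0.8, 0, -0.1, 0, -1.5, 0.3]'

```text
time: 7.7
ee_pos: [0.5484, -0.1554, 0.1182]
tool_rot: [0.995, -0.065, 0.071, 0.01]
force: [6.3, -2.9, -12.1]
gripper_width: 0.409
grasp_force: 37.3
```

```bash
python3 st.py
```

```text
grip in cabinet axes mm [-8.4  0.8 13.2] F [  6.7  -1.8 -12.1] tilt 8.2 t 7.7 lever~ 0.274 T [-0.38 -0.4  -0.03]
```

Call:
carry_out --motion '[0, -0.8, 0, 0.1, 0, -1.5, 0.3, 0, -0.8, 0, 0.1, 0, -1.5, 0.3, 0, -0.8, 0, 0.1, 0, -1.5, 0.3]'

```text
time: 8.0
ee_pos: [0.5483, -0.1553, 0.1196]
tool_rot: [0.996, -0.065, 0.064, 0.009]
force: [5.8, -1.9, -11.4]
gripper_width: 0.412
grasp_force: 37.4
```

Call:
carry_out --motion '[0, -0.8, 0, 0.1, 0, -1.5, 0.3, 0, -0.8, 0, 0.1, 0, -1.5, 0.3, 0, -0.8, 0, 0.1, 0, -1.5, 0.3]'

```text
time: 8.3
ee_pos: [0.5482, -0.1552, 0.121]
tool_rot: [0.996, -0.065, 0.057, 0.009]
force: [5.8, -2.7, -12.7]
gripper_width: 0.414
grasp_force: 37.5
```

```bash
python3 st.py
```

```text
grip in cabinet axes mm [-8.   1.  16.1] F [  6.2  -1.7 -12.7] tilt 6.6 t 8.3 lever~ 0.331 T [-0.34 -0.45 -0.07]
```

Call:
carry_out --motion '[0, -0.8, 0, 0.1, 0, -1.5, 0.3, 0, -0.8, 0, 0.1, 0, -1.5, 0.3, 0, -0.8, 0, 0.1, 0, -1.5, 0.3]'

```text
time: 8.6
ee_pos: [0.5481, -0.1551, 0.1224]
tool_rot: [0.997, -0.065, 0.05, 0.008]
force: [6.4, -2.4, -13.1]
gripper_width: 0.412
grasp_force: 37.4
```

Call:
carry_out --motion '[0, -0.8, 0, 0.1, 0, -1.5, 0.3, 0, -0.8, 0, 0.1, 0, -1.5, 0.3, 0, -0.8, 0, 0.1, 0, -1.5, 0.3]'

```text
time: 8.9
ee_pos: [0.5481, -0.1551, 0.1239]
tool_rot: [0.997, -0.065, 0.043, 0.008]
force: [4.9, -2.1, -10.9]
gripper_width: 0.414
grasp_force: 37.7
```

```bash
python3 st.py
```

```text
grip in cabinet axes mm [-7.6  1.1 19. ] F [  5.2  -1.3 -10.9] tilt 5.0 t 8.9 lever~ 0.39 T [-0.19 -0.55 -0.02]
```

Call:
carry_out --motion '[0, 0, 0, -1, 0, 0, 0.3, 0, 0, 0, -1, 0, 0, 0.3, 0, 0, 0, -1, 0, 0, 0.3]'

```text
time: 9.2
ee_pos: [0.548, -0.155, 0.124]
tool_rot: [0.997, -0.065, 0.044, 0.008]
force: [9.1, -3.5, -14.9]
gripper_width: 0.412
grasp_force: 37.2
```

```bash
python3 st.py
```

```text
grip in cabinet axes mm [-7.7  1.1 19.1] F [  9.6  -1.9 -14.9] tilt 5.1 t 9.2 lever~ 0.393 T [-0.4  -0.97 -0.05]
```

Call:
carry_out --motion '[0, -0.8, 0, 1.0, 0, -1, 0.3, 0, -0.8, 0, 1.0, 0, -1.5, 0.3, 0, -0.8, 0, 1.0, 0, -1.5, 0.3]'

```text
time: 9.5
ee_pos: [0.548, -0.155, 0.1252]
tool_rot: [0.997, -0.065, 0.036, 0.007]
force: [7.0, -2.9, -14.9]
gripper_width: 0.415
grasp_force: 37.1
```

Call:
carry_out --motion '[0, -0.8, 0, 0.1, 0, -1.5, 0.3, 0, -0.8, 0, 0.1, 0, -1.5, 0.3, 0, -0.8, 0, 0.1, 0, -1.5, 0.3]'

```text
time: 9.8
ee_pos: [0.5479, -0.1549, 0.1268]
tool_rot: [0.997, -0.065, 0.029, 0.007]
force: [4.9, -2.8, -12.8]
gripper_width: 0.412
grasp_force: 37.5
```

```bash
python3 st.py
```

```text
grip in cabinet axes mm [-7.1  1.3 21.9] F [  5.3  -2.  -12.8] tilt 3.4 t 9.8 lever~ 0.449 T [-0.36 -0.61 -0.1 ]
```

Call:
carry_out --motion '[0, -0.8, 0, 0.1, 0, -1.5, 0.3, 0, -0.8, 0, 0.1, 0, -1.5, 0.3, 0, -0.8, 0, 0.1, 0, -1.5, 0.3]'

```text
time: 10.1
ee_pos: [0.5473, -0.1549, 0.1283]
tool_rot: [0.998, -0.065, 0.022, 0.006]
force: [3.5, -1.4, -10.8]
gripper_width: 0.413
grasp_force: 37.8
```

```bash
python3 st.py
```

```text
grip in cabinet axes mm [-7.5  1.2 23.5] F [  3.7  -0.8 -10.8] tilt 2.6 t 10.1 lever~ 0.48 T [-0.46 -0.38 -0.06]
```

Call:
carry_out --motion '[0, 0, 0, -1.5, 0, 0, 0.3, 0, 0, 0, -1.5, 0, 0, 0.3, 0, 0, 0, -1.5, 0, 0, 0.3]'

```text
time: 10.4
ee_pos: [0.546, -0.1549, 0.1285]
tool_rot: [0.998, -0.064, 0.022, 0.006]
force: [4.9, -2.7, -10.6]
gripper_width: 0.415
grasp_force: 37.7
```

```bash
python3 st.py
```

```text
grip in cabinet axes mm [-8.8  0.9 23.7] F [  5.3  -1.8 -10.6] tilt 2.6 t 10.4 lever~ 0.485 T [-0.45 -0.5   0.32]
```

Call:
carry_out --motion '[0, 0, -0.5, -1.5, 0.3, 0, 0.3, 0, 0, -0.5, -1.5, 0.3, 0, 0.3, 0, 0, -0.5, -1.5, 0.3, 0, 0.3]'

```text
time: 10.7
ee_pos: [0.5443, -0.1551, 0.1285]
tool_rot: [0.998, -0.06, 0.022, 0.007]
force: [4.3, -3.3, -9.7]
gripper_width: 0.414
grasp_force: 37.7
```

```bash
python3 st.py
```

```text
grip in cabinet axes mm [-10.4   0.5  23.7] F [ 4.8 -2.6 -9.7] tilt 2.6 t 10.7 lever~ 0.484 T [-0.38 -0.45  0.4 ]
```

```bash
cat > arc.py <<'E'
from h import *
import sys
H=np.array([.5643,-.3235,.143]);b=pose();step=float(sys.argv[1])
for k in range(1,6):
    q=R.from_euler("z",step*k,degrees=True)
    show(k,rel(H+q.apply(b[0]-H),q*b[1],b))
E
python3 arc.py 1; python3 arc.py 2
```

```text
1 [0.0, 0.0, -1.0, -2.9, 0.7, -0.1]
2 [0.1, 0.0, -2.0, -5.7, 1.5, -0.2]
3 [0.1, 0.0, -3.0, -8.6, 2.3, -0.4]
4 [0.2, 0.0, -4.0, -11.4, 3.2, -0.5]
5 [0.2, 0.1, -5.0, -14.2, 4.1, -0.6]
1 [0.1, 0.0, -2.0, -5.7, 1.5, -0.2]
2 [0.2, 0.0, -4.0, -11.4, 3.2, -0.5]
3 [0.3, 0.1, -6.0, -17.0, 5.1, -0.7]
4 [0.4, 0.1, -8.0, -22.5, 7.2, -0.9]
5 [0.5, 0.1, -10.0, -28.0, 9.5, -1.2]
```

Call:
carry_out --motion '[0, 0, -0.8, -2.2, 0.5, -0.5, 0.3, 0.1, 0, -2, -5.5, 1.4, -0.9, 0.3, 0.1, 0, -3, -8.6, 2.3, -1.2, 0.3, 0.2, 0, -4, -11.4, 3.2, -1.3, 0.3, 0.2, 0, -5, -14.2, 4.1, -1.4, 0.3]'

```text
time: 11.2
ee_pos: [0.5289, -0.1577, 0.129]
tool_rot: [1.0, -0.016, 0.021, 0.006]
force: [4.3, -3.2, -13.7]
gripper_width: 0.416
grasp_force: 37.4
```

```bash
python3 st.py
```

```text
grip in cabinet axes mm [-25.1  -4.8  24.1] F [  4.8  -2.4 -13.7] tilt 2.5 t 11.2 lever~ 0.493 T [-0.67 -0.34  0.39]
```

Call:
carry_out --motion '[0.1, 0, -1.6, -4.6, 1.2, 0.1, 0.3, 0.2, 0, -3.4, -9.7, 2.7, 0, 0.3, 0.3, 0.1, -5.2, -14.7, 4.4, -0.2, 0.3, 0.4, 0.1, -7.2, -20.3, 6.3, -0.4, 0.3, 0.4, 0.1, -9, -25.3, 8.4, -0.6, 0.3]'

```text
time: 11.7
ee_pos: [0.5035, -0.1655, 0.1288]
tool_rot: [0.998, 0.063, 0.022, 0.004]
force: [4.3, -3.1, -12.4]
gripper_width: 0.413
grasp_force: 37.4
```

```bash
python3 st.py; python3 arc.py 2
```

```text
grip in cabinet axes mm [-48.8 -16.9  24. ] F [  4.7  -2.3 -12.4] tilt 2.6 t 11.7 lever~ 0.491 T [-0.64 -0.34  0.24]
1 [0.1, 0.0, -2.0, -5.7, 1.5, -0.2]
2 [0.2, 0.0, -4.0, -11.4, 3.2, -0.5]
3 [0.3, 0.1, -6.0, -16.9, 5.1, -0.7]
4 [0.3, 0.1, -8.0, -22.5, 7.2, -0.9]
5 [0.4, 0.1, -10.0, -27.9, 9.5, -1.1]
```

Call:
carry_out --motion '[0.1, 0, -2, -5.7, 1.5, -0.2, 0.3, 0.2, 0, -4, -11.4, 3.2, -0.5, 0.3, 0.3, 0.1, -6, -17, 5.1, -0.7, 0.3, 0.3, 0.1, -8, -22.5, 7.2, -0.9, 0.3, 0.4, 0.1, -10, -28, 9.5, -1.1, 0.3]'

```text
time: 12.2
ee_pos: [0.4773, -0.1786, 0.1289]
tool_rot: [0.989, 0.149, 0.023, 0.003]
force: [4.8, -3.6, -13.2]
gripper_width: 0.414
grasp_force: 37.3
```

Call:
carry_out --motion '[0.1, 0, -2, -5.7, 1.5, -0.2, 0.3, 0.2, 0, -4, -11.4, 3.2, -0.5, 0.3, 0.3, 0.1, -6, -17, 5.1, -0.7, 0.3, 0.3, 0.1, -8, -22.5, 7.2, -0.9, 0.3, 0.4, 0.1, -10, -28, 9.5, -1.1, 0.3]'

```text
time: 12.7
ee_pos: [0.4536, -0.196, 0.129]
tool_rot: [0.972, 0.235, 0.023, 0.002]
force: [4.8, -3.5, -12.7]
gripper_width: 0.412
grasp_force: 37.3
```

```bash
python3 st.py; python3 arc.py 2; python3 -c "
from h import *
print(np.round(env.read_state()['joints'],2))"
```

```text
grip in cabinet axes mm [-92.8 -55.8  24.2] F [  5.3  -2.6 -12.7] tilt 2.5 t 12.7 lever~ 0.495 T [-0.73 -0.49  0.06]
1 [0.1, 0.0, -2.0, -5.7, 1.5, -0.2]
2 [0.2, 0.1, -4.0, -11.3, 3.2, -0.5]
3 [0.3, 0.1, -6.0, -16.9, 5.1, -0.7]
4 [0.3, 0.1, -8.0, -22.4, 7.2, -0.9]
5 [0.4, 0.1, -10.0, -27.8, 9.5, -1.1]
[ 0.05  0.6   0.47  2.09 -0.57  0.54 -0.16]
```

Call:
carry_out --motion '[0.1, 0, -2, -5.7, 1.5, -0.2, 0.3, 0.2, 0, -4, -11.4, 3.2, -0.5, 0.3, 0.3, 0.1, -6, -17, 5.1, -0.7, 0.3, 0.3, 0.1, -8, -22.5, 7.2, -0.9, 0.3, 0.4, 0.1, -10, -28, 9.5, -1.1, 0.3]'

```text
time: 13.2
ee_pos: [0.4333, -0.2172, 0.1291]
tool_rot: [0.948, 0.319, 0.023, 0.0]
force: [4.7, -2.7, -13.6]
gripper_width: 0.415
grasp_force: 37.2
```

Call:
carry_out --motion '[0.1, 0, -2, -5.7, 1.5, -0.2, 0.3, 0.2, 0, -4, -11.4, 3.2, -0.5, 0.3, 0.3, 0.1, -6, -17, 5.1, -0.7, 0.3, 0.3, 0.1, -8, -22.5, 7.2, -0.9, 0.3, 0.4, 0.1, -10, -28, 9.5, -1.1, 0.3]'

```text
time: 13.7
ee_pos: [0.4169, -0.2417, 0.1292]
tool_rot: [0.916, 0.4, 0.023, -0.001]
force: [5.7, -2.8, -13.3]
gripper_width: 0.411
grasp_force: 37.2
```

```bash
python3 st.py; python3 arc.py 2; python3 -c "
from h import *
print(np.round(env.read_state()['joints'],2))"
```

```text
grip in cabinet axes mm [-121.  -107.3   24.4] F [  6.1  -1.8 -13.3] tilt 2.1 t 13.7 lever~ 0.498 T [-0.65 -0.69 -0.06]
1 [0.1, 0.0, -2.0, -5.7, 1.5, -0.2]
2 [0.2, 0.1, -4.0, -11.3, 3.2, -0.4]
3 [0.3, 0.1, -6.0, -16.9, 5.1, -0.6]
4 [0.3, 0.1, -8.0, -22.4, 7.2, -0.8]
5 [0.4, 0.2, -10.0, -27.8, 9.5, -1.0]
[ 0.26  0.57  0.34  2.1  -0.46  0.52  0.21]
```

Call:
carry_out --motion '[0.1, 0, -2, -5.7, 1.3, -0.2, 0.3, 0.2, 0, -4, -11.4, 2.9, -0.4, 0.3, 0.3, 0.1, -6, -17, 4.7, -0.6, 0.3, 0.3, 0.1, -8, -22.5, 6.7, -0.8, 0.3, 0.4, 0.1, -10, -28, 8.8, -1, 0.3]'

```text
time: 14.2
ee_pos: [0.405, -0.2686, 0.1292]
tool_rot: [0.878, 0.478, 0.022, -0.002]
force: [7.3, -2.6, -14.1]
gripper_width: 0.413
grasp_force: 37.1
```

Call:
carry_out --motion '[0.1, 0, -2, -5.7, 1.5, -0.2, 0.3, 0.2, 0, -4, -11.4, 3.2, -0.4, 0.3, 0.3, 0.1, -6, -17, 5.1, -0.6, 0.3, 0.3, 0.1, -8, -22.5, 7.2, -0.8, 0.3, 0.4, 0.1, -10, -28, 9.5, -1, 0.3]'

```text
time: 14.7
ee_pos: [0.3979, -0.297, 0.1293]
tool_rot: [0.833, 0.553, 0.022, -0.004]
force: [7.4, -0.7, -11.9]
gripper_width: 0.414
grasp_force: 37.2
```

Call:
carry_out --motion '[0.1, 0, -2, -5.7, 1.5, -0.2, 0.3, 0.2, 0, -3.5, -9.9, 2.7, -0.4, 0.3, 0.2, 0, -4.5, -12.7, 3.5, -0.4, 0.3, 0.2, 0, -5, -14, 4, -0.4, 0.3, 0.2, 0, -5, -14, 4, -0.4, 0.3]'

```text
time: 15.2
ee_pos: [0.3962, -0.3116, 0.1292]
tool_rot: [0.808, 0.588, 0.021, -0.004]
force: [7.0, -2.6, -11.3]
gripper_width: 0.415
grasp_force: 37.4
```

```bash
python3 st.py; python3 - <<'E'
from h import *
import cv2
print(np.round(env.read_state()['joints'],2),pose()[0])
p,r=pose();y=-r.apply([0,1,0]);print("yaw door",np.degrees(np.arctan2(-y[0],y[1])-TH))
cv2.imwrite("pics/s5.png",env.capture("scene"))
E
```

```text
grip in cabinet axes mm [-129.2 -179.9   24.4] F [  7.3  -1.4 -11.3] tilt 1.3 t 15.2 lever~ 0.498 T [-0.6  -0.95 -0.26]
[ 0.49  0.59  0.22  2.02 -0.31  0.56  0.62] [ 0.39620334 -0.31156635  0.12917601]
yaw door 81.87878524164834
```

View pics/s5.png

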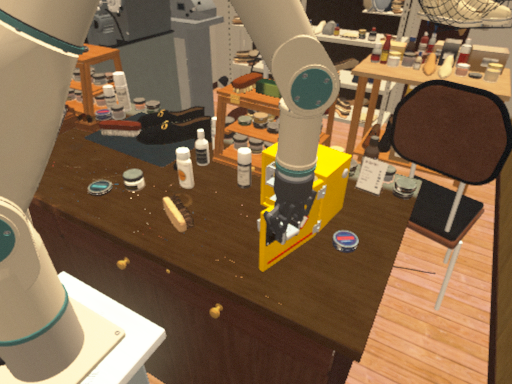

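The scene picture shows the door standing out about 80° at (275,240). The can (244,165), brush (178,213) and tin (345,240) are where they were. I let go and retreat upward.

Call:
carry_out --motion '[0, 0, 0, 0, 0, 0, 0.7, 0, 0, 0, 0, 0, 0, 0.7, 0, 0, 0, 0, 0, 0, 0.7, 0, 0, 0, 0, 0, 0, 0.7, 0, 0, 0, 0, 0, 0, 0.7]'

```text
time: 15.75
ee_pos: [0.3935, -0.3103, 0.1286]
tool_rot: [0.808, 0.589, 0.02, -0.007]
force: [0.8, -1.0, 1.0]
gripper_width: 0.7
grasp_force: 0.0
```

Call:
carry_out --motion '[0, 0, 0, 0, 0, -10, 0.7, 0, 0, 0, 0, 0, -25, 0.7, 0, 0, 0, 0, 0, -50, 0.7, 0, 0, 0, 0, 0, -85, 0.7, 0, 0, 0, 0, 0, -120, 0.7]'

```text
time: 16.25
ee_pos: [0.3903, -0.3143, 0.2499]
tool_rot: [0.808, 0.589, 0.019, -0.007]
force: [-0.3, -0.5, -0.2]
gripper_width: 0.699
grasp_force: 0.0
```

Call:
carry_out --motion '[0, 0, 0, -15, 0, -20, 0.7, 0, 0, 0, -40, 0, -40, 0.7, 0, 0, 0, -60, 0, -50, 0.7, 0, 0, 0, -60, 0, -50, 0.7, 0, 0, 0, -60, 0, -50, 0.7]'

```text
time: 16.75
ee_pos: [0.3711, -0.3728, 0.296]
tool_rot: [0.808, 0.588, 0.02, -0.007]
force: [0.3, 0.4, -0.2]
gripper_width: 0.698
grasp_force: 0.0
```

```bash
python3 - <<'E'
from h import *
import cv2
a=env.capture("scene");
for t in("lever_grip","door_hinge","spray_can","tin","brush"):
    print("scene",t,[(np.round(d["xyz"],3).tolist(),round(d["score"],2)) for d in env.place_of("scene",t)[:2]])
b=env.capture("top")
for t in("lever_grip","door_hinge","spray_can","tin","brush"):
    print("top",t,[(np.round(d["xyz"],3).tolist(),round(d["score"],2)) for d in env.place_of("top",t)[:2]])
cv2.imwrite("pics/f6.png",np.hstack([cv2.resize(a[120:300,140:380],(400,300)),cv2.resize(b[90:270,130:370],(400,300))]))
print(pose()[0],env.read_state()["force"])
E
```

```text
scene lever_grip [([0.4, -0.308, 0.124], 0.83)]
scene door_hinge [([0.564, -0.325, 0.146], 0.78), ([0.582, -0.397, 0.002], 0.4)]
scene spray_can [([0.689, -0.024, -0.003], 0.8)]
scene tin [([0.583, -0.399, 0.001], 0.59)]
scene brush [([0.441, 0.042, -0.001], 0.6)]
top lever_grip [([0.398, -0.312, 0.129], 0.87)]
top door_hinge [([0.561, -0.323, 0.142], 0.98)]
top spray_can [([0.688, -0.024, -0.003], 0.62)]
top tin [([0.584, -0.404, 0.0], 0.87)]
top brush [([0.442, 0.046, 0.001], 0.83), ([0.561, -0.326, 0.141], 0.44)]
[ 0.37132753 -0.37315533  0.29572983] [0.60506003 1.02550713 0.38777315]
```

View pics/f6.png

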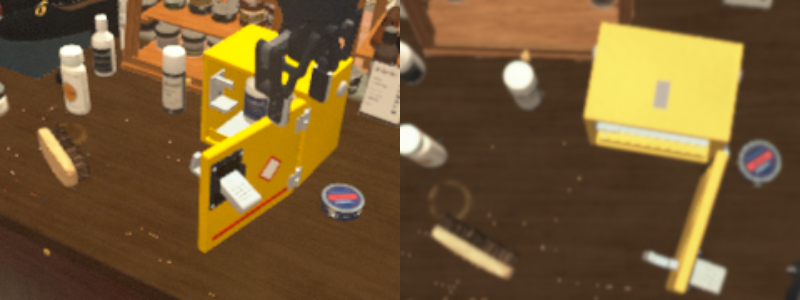

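The door stands at about 81° (left crop at (240,190)). The lever grip is back at its rest height of 126 mm, the loose things have not moved, and the robot touches nothing.

```bash
python3 -c "
from plant import env
print(env.sign_off())"
```

```text
the job is handed in; nothing more can be done
None
```

The cabinet door stands open at about 81°, the lever is let go and back at rest, the can, tin and brush have not moved, and the job is handed in after about 17 s of robot time.

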